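# Lock the battery hatch of a tester with a slot key

## Robot

A 7-joint arm with a two-finger parallel gripper is mounted at the origin on the work surface. World frame = base frame: x ahead of the robot, y to its left, z up, the work surface at z = 0. Lengths are in m, angles in rad, forces in N, time in s.
With the tool pointing down it reaches from about 0.4 to 0.85 m from the base axis. Payload 10.4 kg.
Tool frame: the origin (TCP) lies at the very end of the fingers, on their centre line; the grasp point (between the pads) lies 19 mm behind it; z points along the fingers, y is the line along which they close (so a half turn about z gives the same grasp; the last joint's range is limited). The gripper opens to 87 mm and grips with 3 to 60 N. Pads are 19 mm wide; open, the fingers measure 117 mm over their backs; the gripper's body (75 mm by 190 mm) begins 51 mm behind the grasp point.
Start: joints at [-0.023, 0.332, -0.065, 1.46, 0.022, 1.35, -0.088], TCP at [0.625, 0, 0.223] pointing down, gripper open.
Joint ranges: [-2.6, 2.6], [-0.5, 2.12], [-1.47, 1.34], [0.16, 2.42], [-1.27, 4.41], [0.06, 2.06], [-2.6, 2.6]. Speed limits (rad/s): [2.22, 2.22, 2.79, 2.79, 3.14, 3.14, 3.14].

## Interface

Orientations are given as a unit quaternion [x, y, z, w].
In Python, from bench import * gives the robot as it stands.
- The arm moves only by the tool step_arm, never from a script. Its arguments are lists of equal length, an entry for each row: "delta_pos": the shift along the world's x, y, z in units of 25 mm (1.0 is 25 mm), a list of three; "turn": the turn about the world's z in units of 0.12 rad (1.0 is 0.12 rad). In form: {"delta_pos": [[tx, ty, tz], ...], "turn": [turn, ...]}. A call has 1 to 12 rows; each row shifts and turns the commanded pose from where the row before left it; what a row does not reach is not made up. A row lasts 1/10 s, in which the tool goes at most 50 mm and 8.59 degrees, less where a joint would pass 70% of its speed; a pose out of reach is approached as far as the arm can. A call with a number of a shift or a turn outside -1 to 1 is refused whole. A call with a gripper value outside its range is refused whole. "grip" is the closure, from 0 (fully open) to 1 (shut), set as the call begins (left out, the last holds). The fingers move at their own pace and stop on an object; "newtons" is the grip in N (left out, the last holds). Time passes only in rows, so rows that do not move let the fingers close. It gives the time, the measured TCP pose, the force, the opening and the grip force at its end, in the units of the state.
- read_state(): the state, without advancing time (a new reading comes with each control period).
- camera(name): name is "scene" or "side" or "wrist"; returns a dict with "image" (400x640x3 uint8, red, green, blue), "z_map" (400x640 float32, m along the optical axis (not along the pixel's ray), 0 where there is no reading), "mtx" (3x3 intrinsics, pixels), "view" (4x4, takes a point from world to camera coordinates). Camera axes: x right, y up, looking along -z (the intrinsics and any distortion apply to the point x, -y, -z); pixel columns grow to the right and rows downward; lengths in m; the calibration is good to about 2 mm. A picture is of the moment at which its call begins.
- close_job(): hands the job in; it is judged then, once.
The state is a dict: "time": time; "joint_positions": joint angles; "joint_vel": joint speeds; "joint_torque": joint torques, N m; "ee_pos": TCP position; "eef_rot": TCP orientation; "ft_force": force on the tool from outside, world axes, zero at the start; "torque": the same for the moment, N m; "width": finger opening in m; "grip_force": force on a finger pad.
Only numpy, scipy, OpenCV 4.12 (cv2) and the standard library are available. Lean on these libraries where they do the work, as an engineer would, in place of code of your own. Each camera call takes 0.05 s, during which the arm holds its last target. There are 200 camera calls.

## Task

Take the slot key out of its wooden stand and with its blade turn the slotted stud on the battery tester's hatch clockwise, well down in its slot, all the way to its stop, so that the slot lines up with the two ridges; push and turn gently, without forcing it at the stop. Then put the key back upright in its stand, fully home on its collar, and let go. Turn the stud only with the key, keep the fingers off the tester, and do not shift anything else on the bench.

Things in the scene. Friction and masses are not known exactly. Their poses are not given: they have to be found in the camera images.
- key_grip (a point): Centre of the black handle of the slot key, a loose 80 g tool standing upright in its wooden stand. Handle 30 (x) x 14 (y) x 36 mm, its lower end 18 mm below this point, on a square steel collar 34 x 34 x 4 mm. Pinch it across its 14 mm (along y), above the collar. x: along the handle's and blade's width (a half turn is the same), z: up the key's axis.
- key_tip (a point): Middle of the end (bottom edge) of the key's blade, 60 mm below key_grip on the key's axis; axes as key_grip. Steel blade 18 (x) x 3.4 (y) mm and 13 mm long, then a shank 18 x 8 mm up to the underside of the collar, 38 mm above this point.
- holder_hole0 (a point): Middle of the top of the key's stand, a light wood block 70 (x) x 60 (y) x 45 mm fixed to the bench: mouth of its pocket, 24 (x) x 14 (y) mm, right through. The key hangs in it with its collar flat on the block, blade end 38 mm below this point, key x along stand x (either way round). z: up.
- tester: Grey battery tester, 140 (x) x 120 (y) x 55 mm, bolted to the bench. Origin: centre of its underside, z up. On top a metal hatch plate, 72 (x) x 92 (y) x 3 mm, with a slotted steel stud in a 46 mm round hole; a dark screen and a black dial lie on the +x side of the hatch. Two black ridges on the hatch, in line along y through the hole's middle, mark the locked direction of the slot.
- hatch (a point): Middle of the hatch's round hole, at the height of the stud's face (62 mm above the bench, 4 mm above the plate); axes as tester. The stud, a disc of diameter 30 mm, FLOATS in the hole: it starts up to 3 mm off this point in x and 7 mm in y. That is not measured: feel for the slot, or see it. It slides sideways (at most 7.5 mm off) under about 4 N and stays where left.
- stud (a joint): Turn of the stud, rad, clockwise from above. 0: slot along the tester's x; 1.571, a hard stop: along the tester's y, in line with the ridges, locked. Starts at 0.1 to 0.4; takes 0.06 N m, stays put. Slot: 4.8 mm wide, 8 mm deep, across the middle, open-ended. Sprung: its face sinks from 3 N on, to 2.5 mm at 8 N, then stops hard. The key must not load it with over 30 N (edges of the blade summed).
- pack: Bystander, not used: blue battery pack, 70 x 34 x 24 mm box. Origin: centre of its underside.
- motor: Bystander, not used: small upright dark motor, diameter 28 mm, height 28 mm. Origin: centre of its underside.
- prop: Bystander, not used: black two-bladed propeller lying flat, 123 mm long, 8 mm high. Origin: centre of its underside.
- drone: Bystander, not used: black four-armed drone frame, about 160 x 160 mm, 28 mm high. Origin: centre of its underside.
- board: Bystander, not used: green circuit board with black parts, 60 x 80 mm, 16 mm high. Origin: centre of its underside.
- tin: Bystander, not used: round bare metal tin, diameter 52 mm, 24 mm high. Origin: centre of its underside.
- spool: Bystander, not used: grey flanged spool standing on end, diameter 54 mm, 35 mm high. Origin: centre of its underside.
- driver: Bystander, not used: yellow-handled screwdriver lying down, 160 mm long. Origin: centre of its underside.
Not all that is in view belongs to the job. What is shaped like the tester but orange or red is not meant. What is shaped like the part that bears key_grip but yellow is not meant.

How it is judged:
By the outcome, as a careful person would: the job done as asked, in the order asked, and still so for the second after the job is handed in, with the robot touching nothing.
It also fails if it takes over 72 s, if anything falls off the work surface, if the arm or the gripper's body presses on something with over 40 N, if the wrist force passes 120 N, or if a joint passes its speed limit or range.

## Working session

There is one attempt and no reset: what is moved stays moved. The work goes in short steps, Python scripts to look and compute and a tool call to move; the robot and the scene stay as the last step left them, time stands still between calls to the robot, and variables do not carry over. Pictures are saved under pics/ and viewed, at most 11 in all, crops included, and the job is handed in when it is done.

Besides the shell and the picture viewer there is one more tool, called after "Request:" as name(argument=value, ...) on one line, values as JSON. step_arm: Moves the arm, as the interface text tells. Shifts and turns lie within -1 to 1; 1 stands for 25 mm of shift or 0.12 rad of turn. Its arguments: {"type":"object","properties":{"delta_pos":{"type":"array"},"turn":{"type":"array"},"grip":{"type":"number"},"newtons":{"type":"number"}},"required":["delta_pos","turn"]}

```bash
mkdir -p pics; cat > h.py <<'E'
from bench import *
import numpy as np, cv2
def snap(n,f=None):
    c=camera(n)
    if f: cv2.imwrite('pics/'+f,c['image'][:,:,::-1])
    return c
def cloud(c):
    z=c['z_map'];K=c['mtx'];v,u=np.mgrid[0:400,0:640]
    P=np.stack([(u-K[0,2])/K[0,0]*z,-(v-K[1,2])/K[1,1]*z,-z,np.ones_like(z)],-1)
    W=P@np.linalg.inv(c['view']).T
    W[z==0]=np.nan
    return W[...,:3]
E
python3 - <<'E'
from h import *
for n in("scene","wrist","side"):
    c=snap(n,n+'0.png');np.savez(n+'0',**c);print(n,c['mtx'].round(1).tolist(),c['view'].round(3).tolist())
print(read_state())
E
```

```text
scene [[367.7, 0.0, 326.2], [0.0, 367.7, 203.5], [0.0, 0.0, 1.0]] [[-0.713, 0.701, -0.013, 0.429], [-0.469, -0.462, 0.752, 0.205], [0.521, 0.542, 0.659, -1.219], [0.0, 0.0, 0.0, 1.0]]
wrist [[337.4, 0.0, 314.1], [0.0, 337.4, 196.2], [0.0, 0.0, 1.0]] [[1.0, 0.0, 0.001, -0.626], [-0.0, 0.961, -0.275, 0.033], [-0.001, 0.275, 0.961, -0.39], [0.0, 0.0, 0.0, 1.0]]
side [[409.1, 0.0, 324.7], [0.0, 409.1, 196.5], [0.0, 0.0, 1.0]] [[-0.727, -0.686, 0.006, 0.362], [0.377, -0.391, 0.84, -0.3], [-0.574, 0.613, 0.543, -0.649], [0.0, 0.0, 0.0, 1.0]]
{'time': 0.15, 'joint_positions': array([-0.02259281,  0.33273128, -0.06471127,  1.46070409,  0.0216191 ,
        1.34991418, -0.08847214]), 'joint_vel': array([-0.00094255, -0.00061998,  0.00015424, -0.00209848,  0.00102828,
       -0.00117853, -0.0007143 ]), 'joint_torque': array([ 1.82067095e-03, -6.23630190e+01,  2.54254905e-02, -3.90143681e+01,
       -6.11935230e-02,  3.71907104e-02, -1.53469024e-06]), 'ee_pos': array([ 6.24720907e-01, -3.89510866e-06,  2.21955041e-01]), 'eef_rot': array([ 7.07088473e-01,  7.07124890e-01, -3.95466169e-04, -3.53468666e-04]), 'ft_force': array([-0.08459101,  0.9094341 ,  0.64321794]), 'torque': array([-0.022206  ,  0.00503797, -0.07566608]), 'grip_force': 0.0, 'width': 0.0870480448059966}
```

View pics/scene0.png

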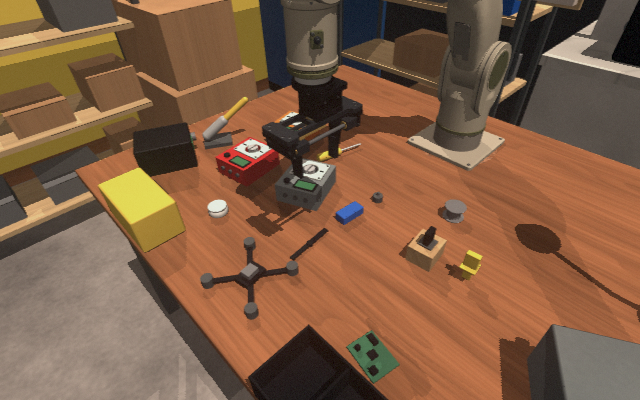

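View pics/wrist0.png

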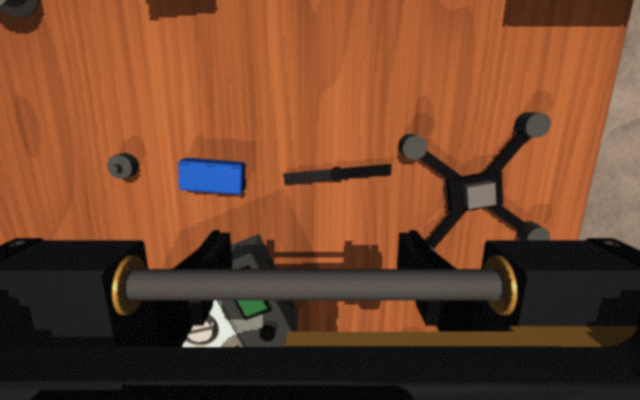

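Candidates for the key: black handle in the wooden stand (428,237), which is the match, and the yellow one (471,262), a decoy. Candidates for the tester: grey (307,183), which is the match, red (248,158) and orange (288,120), both decoys. In the wrist view, the fingers are at the left and right and the tester's hatch and stud are at (202,330).

```bash
python3 - <<'E'
from h import *
c=dict(np.load('scene0.npz'));W=cloud(c);s=dict(np.load('side0.npz'));S=cloud(s)
for p in[(428,237),(425,250),(471,262),(307,183),(303,170),(248,158),(288,120)]: print(p,W[p[1],p[0]].round(3))
im=c['image'][:,:,::-1]; a=cv2.resize(im[210:290,380:500],None,fx=5,fy=5,interpolation=2)
# project target in side
p=W[238,428]; q=s['view']@np.r_[p,1];K=s['mtx'];u=K[0,0]*q[0]/-q[2]+K[0,2];v=K[1,1]*q[1]/q[2]*1+K[1,2];print('side px',u,v)
cv2.imwrite('pics/crop0.png',a)
# stand top: z 42..48mm near p
for n,w in(('scene',W),('side',S)):
    d=np.hypot(w[...,0]-p[0],w[...,1]-p[1])
    m=(d<.06)&(abs(w[...,2]-.045)<.0025);
    print(n,'stand top',m.sum(), cv2.minAreaRect((w[m][:,:2]*1000).astype(np.float32)) if m.sum() else '')
    m=(d<.06)&(w[...,2]>.075)
    print(n,'handle',m.sum(), cv2.minAreaRect((w[m][:,:2]*1000).astype(np.float32)) if m.sum() else '', w[m][:,2].max() if m.sum() else '')
    t=W[183,307]; d=np.hypot(w[...,0]-t[0],w[...,1]-t[1])
    m=(d<.12)&(abs(w[...,2]-.055)<.006)
    print(n,'tester',m.sum(), cv2.minAreaRect((w[m][:,:2]*1000).astype(np.float32)) if m.sum() else '')
E
```

```text
(428, 237) [0.503 0.213 0.077]
(425, 250) [0.511 0.217 0.045]
(471, 262) [0.486 0.309 0.06 ]
(307, 183) [ 0.543 -0.131  0.057]
(303, 170) [ 0.499 -0.197  0.043]
(248, 158) [ 0.581 -0.344  0.054]
(288, 120) [ 0.672 -0.02   0.334]
side px 245.23454733059774 267.56273087843016
scene stand top 427 ((489.6300048828125, 208.12086486816406), (72.11052703857422, 60.63869857788086), 6.410980224609375)
scene handle 89 ((489.94866943359375, 208.7425079345703), (32.1218376159668, 14.372612953186035), 5.633713722229004) 0.08604316498363651
scene tester 1210 ((516.4111328125, -164.21163940429688), (145.4396209716797, 122.43766784667969), 22.95256996154785)
side stand top 542 ((487.1329650878906, 208.64987182617188), (72.03125762939453, 61.59409713745117), 5.566058158874512)
side handle 141 ((486.1308898925781, 209.974609375), (30.60256576538086, 15.555886268615723), 10.357250213623047) 0.08676930872983624
side tester 1513 ((514.9038696289062, -163.2484588623047), (141.117919921875, 124.80236053466797), 22.994556427001953)
```

View pics/side0.png

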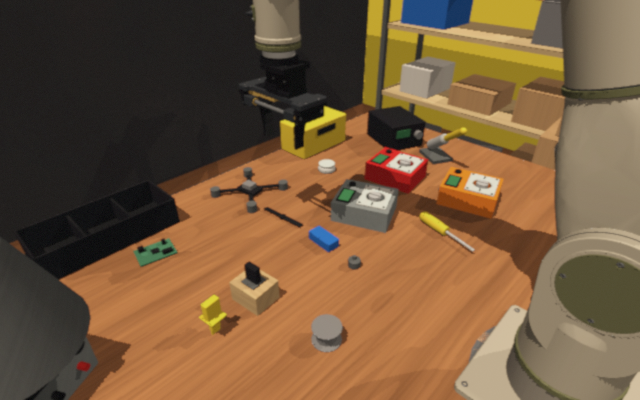

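View pics/crop0.png

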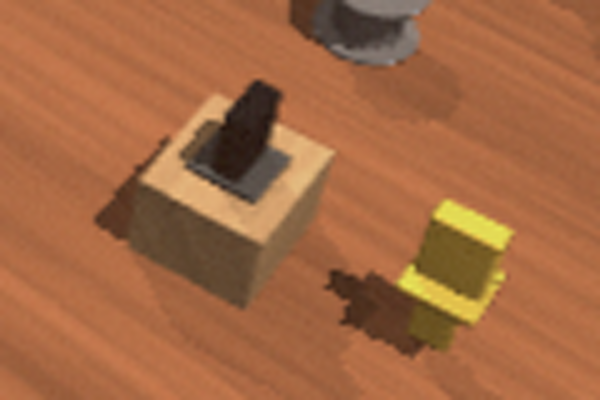

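Request:
step_arm(delta_pos=[[-0.5,-1,0],[-0.5,-1,0],[-0.5,-1,0],[-0.5,-1,0],[-0.5,-1,0],[-0.5,-1,0],[-0.5,-1,0],[-0.5,-1,0],[-0.5,-1,0],[-0.5,-1,0],[0,0,0],[0,0,0]], turn=[0,0,0,0,0,0,0,0,0,0,0,0])

```text
time: 1.35
ee_pos: [0.4998, -0.2502, 0.2224]
eef_rot: [0.708, 0.707, 0.0, -0.0]
ft_force: [-0.1, 0.9, -0.5]
width: 0.087
grip_force: 0.0
```

```bash
python3 - <<'E'
from h import *
c=snap('wrist');np.savez('wrist1',**c)
cv2.imwrite('pics/w1.png',cv2.resize(c['image'][30:260,180:480,::-1],None,fx=2.5,fy=2.5,interpolation=2))
E
```

```text
(no output)
```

View pics/w1.png

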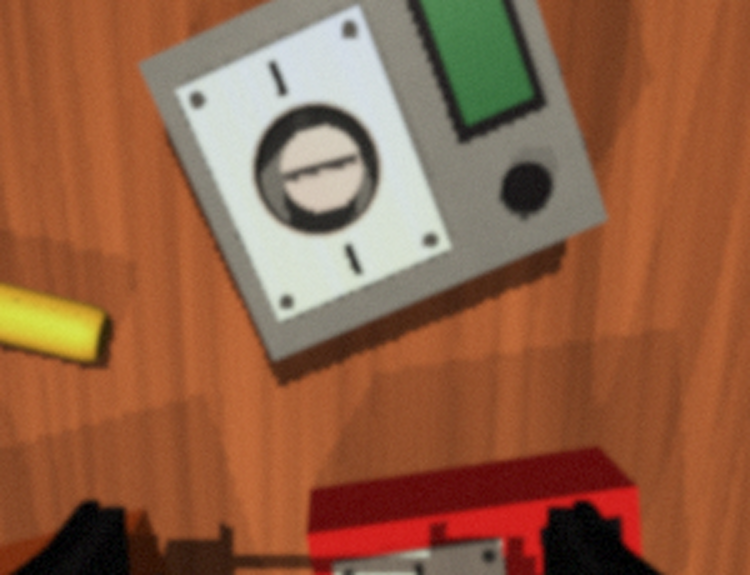

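The grey tester's hatch is in clear view. The stud disc is at crop (320,168), with its slot running from (283,176) to (358,158). The ridges are at (278,78) and (353,259).

```bash
python3 - <<'E'
from h import *
c=dict(np.load('wrist1.npz'));K=c['mtx'];V=np.linalg.inv(c['view']);print(V[:3,3].round(4))
def ray(u,v,z):
    d=V[:3,:3]@np.array([(u-K[0,2])/K[0,0],-(v-K[1,2])/K[1,1],-1]);o=V[:3,3];return (o+d*(z-o[2])/d[2])[:2]
px=lambda x,y:((x+.5)/2.5-.5+180,(y+.5)/2.5-.5+30)
for n,x,y,z in[('stud',320,168,.062),('s1',283,176,.062),('s2',358,158,.062),('hole',316,168,.058),('r1',278,78,.059),('r2',353,259,.059)]: print(n,ray(*px(x,y),z).round(4))
# disc segmentation
im=c['image'].astype(int);sub=im[60:140,270:350]
# warp to top-down at z=.062, 5px/mm around (0.497,-.17)
ctr=ray(*px(320,168),.062)
g=np.arange(-30,30,.1)/1000;X,Y=np.meshgrid(ctr[0]+g,ctr[1]-g)
P=np.stack([X,Y,np.full_like(X,.062),np.ones_like(X)],-1)@c['view'].T
u=(K[0,0]*P[...,0]/-P[...,2]+K[0,2]).astype(np.float32);v=(K[1,1]*P[...,1]/P[...,2]+K[1,2]).astype(np.float32)
t=cv2.remap(c['image'],u,v,cv2.INTER_CUBIC)
m=(t.astype(int).min(-1)>150).astype(np.uint8);m[np.hypot(X-ctr[0],Y-ctr[1])>.0175]=0
cs=max(cv2.findContours(cv2.morphologyEx(m,cv2.MORPH_CLOSE,np.ones((35,35))),0,2)[0],key=cv2.contourArea)
(cx,cy),r=cv2.minEnclosingCircle(cs);print('disc',ctr+np.array([cx-300,300-cy])/1e4,r/10,cv2.contourArea(cs)/100)
M=cv2.moments(cs);print('centroid',ctr+np.array([M['m10']/M['m00']-300,300-M['m01']/M['m00']])/1e4)
# slot dark line inside
g2=t.min(-1).astype(float);rr=np.hypot(X-ctr[0],Y-ctr[1])<.012
q=np.argwhere(rr&(g2<np.percentile(g2[rr],10)));l=cv2.fitLine(q[:,::-1].astype(np.float32),cv2.DIST_HUBER,0,.01,.01).ravel()
print('slot yaw',-np.arctan(l[1]/l[0]),'pt',ctr+np.array([l[2]-300,300-l[3]])/1e4)
W=cloud(c);a=W[...,:2]
d=np.hypot(a[...,0]-ctr[0],a[...,1]-ctr[1]);mm=(d<.013);print('z stud',np.nanmedian(W[mm][:,2]))
mm=(d>.027)&(d<.034);print('z plate',np.nanmedian(W[mm][:,2]))
cv2.imwrite('pics/t1.png',t[:,:,::-1])
E
```

```text
[ 0.5008 -0.1748  0.3848]
stud [ 0.4955 -0.1722]
s1 [ 0.4819 -0.175 ]
s2 [ 0.5094 -0.1687]
hole [ 0.494  -0.1722]
r1 [ 0.4805 -0.1411]
r2 [ 0.5078 -0.2055]
disc [ 0.49589031 -0.17265831] 14.976057434082032 588.415
centroid [ 0.49640366 -0.17239349]
slot yaw 0.253769 pt [ 0.49545787 -0.17195501]
z stud 0.06194998503827234
z plate 0.05823147678723695
```

View pics/t1.png

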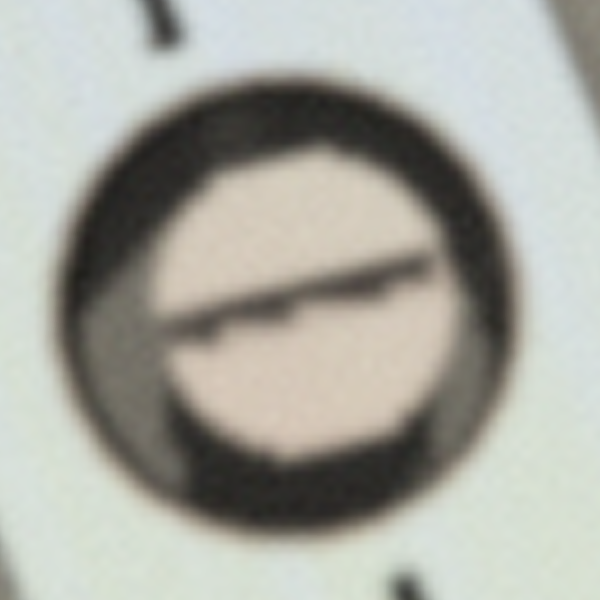

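Request:
step_arm(delta_pos=[[0,1,0],[0,1,0],[0,1,0],[0,1,0],[0,1,0],[0,1,0],[0,1,0],[0,1,0],[-0.4,1,0],[0,1,0],[0,1,0],[0,1,0]], turn=[0,0,0,0,0,0,0,0,0,0,0,0])

```text
time: 2.6
ee_pos: [0.4897, 0.0525, 0.2226]
eef_rot: [0.706, 0.708, 0.0, -0.0]
ft_force: [0.0, -0.4, -0.3]
width: 0.0871
grip_force: 0.0
```

Request:
step_arm(delta_pos=[[0,1,0],[0,1,0],[0,1,0],[0,0,0],[0,0,0]], turn=[0,0,0,0,0])

```text
time: 3.1
ee_pos: [0.4896, 0.1262, 0.2224]
eef_rot: [0.706, 0.708, -0.0, -0.0]
ft_force: [0.0, -1.3, -1.0]
width: 0.0872
grip_force: 0.0
```

```bash
python3 - <<'E'
from h import *
c=snap('wrist');np.savez('wrist2',**c);K=c['mtx']
print(read_state()['ee_pos'],read_state()['joint_positions'])
def top(z,ctr,f,s=50):
    g=np.arange(-s,s,.2)/1000;X,Y=np.meshgrid(ctr[0]+g,ctr[1]-g)
    P=np.stack([X,Y,np.full_like(X,z),np.ones_like(X)],-1)@c['view'].T
    u=(K[0,0]*P[...,0]/-P[...,2]+K[0,2]).astype(np.float32);v=(K[1,1]*P[...,1]/P[...,2]+K[1,2]).astype(np.float32)
    return cv2.remap(c['image'],u,v,cv2.INTER_CUBIC)
a=top(.045,(.488,.2085),'');b=top(.085,(.488,.2085),'')
cv2.imwrite('pics/t2.png',np.hstack([a[50:450,50:450],b[50:450,50:450]])[:,:,::-1])
W=cloud(c);d=np.hypot(W[...,0]-.488,W[...,1]-.2085)
for n,m in(('stand',(d<.06)&(abs(W[...,2]-.045)<.0025)),('handle',(d<.05)&(W[...,2]>.08))):
    print(n,m.sum(),cv2.minAreaRect((W[m][:,:2]*1000).astype(np.float32)),W[m].mean(0))
E
```

```text
[0.48984324 0.12515308 0.22243949] [-0.1107844   0.08261296 -0.24187805  1.76016978  0.02070581  1.30153162
 -0.35641941]
stand 3426 ((489.9806823730469, 208.50828552246094), (70.15379333496094, 60.08375930786133), 6.151679992675781) [0.49008458 0.20922732 0.04521296]
handle 1055 ((491.02996826171875, 187.4569549560547), (29.94659996032715, 57.5406379699707), 3.5941855907440186) [0.48906248 0.18732461 0.18125587]
```

View pics/t2.png

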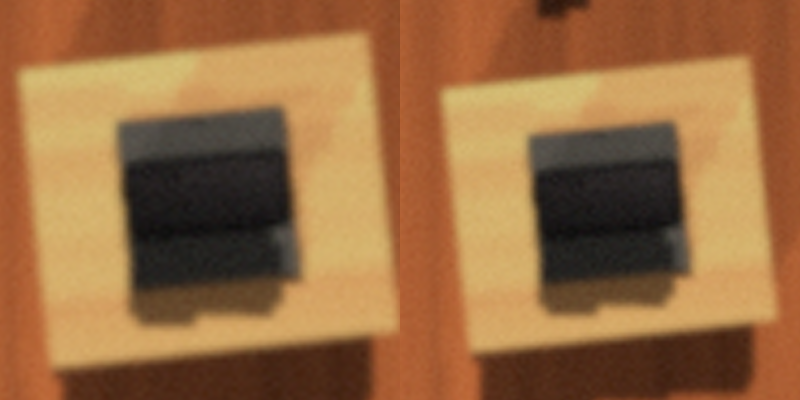

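The left panel shows the stand centred at (209,200) and the collar square centred on it. The right panel shows the handle top at (208,197) in panel pixels. That puts the key at about (0.4897, 0.2088) with yaw 0.105.

Request:
step_arm(delta_pos=[[0,0.3,0],[0,0.3,0],[0,0.3,0],[0,0.3,0],[0,0.3,0],[0,0.3,-0.5],[0,0.3,-0.5],[0,0.3,-0.5],[0,0.3,-0.5],[0,0.3,-0.5],[0,0.3,-0.5],[0,0,-0.5]], turn=[1,1,1,1,1,1,1,1,1,1,1,1], grip=0.5)

```text
time: 4.35
ee_pos: [0.49, 0.2077, 0.1346]
eef_rot: [0.063, 0.998, 0.0, 0.0]
ft_force: [-0.1, 0.4, 0.0]
width: 0.0437
grip_force: 0.0
```

Request:
step_arm(delta_pos=[[0,0,-0.5],[0,0,0],[0,0,0],[0,0,0],[0,0,0]], turn=[1,0.95,0,0,0])

```text
time: 4.85
ee_pos: [0.4903, 0.2073, 0.1229]
eef_rot: [-0.05, 0.999, 0.0, 0.0]
ft_force: [-0.3, -0.0, 0.5]
width: 0.0432
grip_force: 0.0
```

```bash
cat >> h.py <<'E'
def st():
    s=read_state();x,y,z,w=s['eef_rot'];yaw=np.arctan2(1-2*(x*x+z*z),2*(x*y-z*w))
    print('t',s['time'],'p',(s['ee_pos']*1e3).round(2),'yaw',round(yaw,4),'F',s['ft_force'].round(2),'T',s['torque'].round(3),'w',round(s['width']*1e3,1),'g',round(float(s['grip_force']),1),'q',s['joint_positions'].round(2))
E
python3 -c "from h import *;st()"
```

```text
t 4.85 p [490.32 207.29 122.91] yaw 1.6709 F [-0.31 -0.03  0.51] T [ 0.113 -0.016 -0.02 ] w 43.2 g 0.0 q [-0.12  0.24 -0.42  1.81  0.11  1.11  1.1 ]
```

Request:
step_arm(delta_pos=[[0,0.06,-0.6],[0,0,-0.6],[0,0,-0.6],[0,0,-0.6],[0,0,-0.36],[0,0,0],[0,0,0]], turn=[0.03,0,0,0,0,0,0])

```text
time: 5.55
ee_pos: [0.4901, 0.2092, 0.0536]
eef_rot: [-0.053, 0.999, 0.0, -0.0]
ft_force: [-0.1, 0.3, -0.5]
width: 0.0435
grip_force: 0.0
```

```bash
python3 -c "from h import *;st()"
```

```text
t 5.55 p [490.09 209.16  53.6 ] yaw 1.6777 F [-0.09  0.25 -0.47] T [ 0.11  -0.11  -0.011] w 43.5 g 0.0 q [-0.13  0.33 -0.41  1.87  0.15  0.98  1.07]
```

Request:
step_arm(delta_pos=[[0,0,0],[0,0,0],[0,0,0],[0,0,0],[0,0,0],[0,0,0],[0,0,0],[0,0,0]], turn=[0,0,0,0,0,0,0,0], grip=1, newtons=40)

```text
time: 6.35
ee_pos: [0.4902, 0.209, 0.0537]
eef_rot: [-0.053, 0.999, 0.0, 0.0]
ft_force: [-1.1, 0.2, 3.1]
width: 0.0139
grip_force: 40.0
```

```bash
python3 - <<'E'
from h import *
st()
for n in('scene','side'):
    w=cloud(snap(n));d=np.hypot(w[...,0]-.489,w[...,1]-.209)
    m=(d<.06)&(abs(w[...,2]-.045)<.0025);print(n,cv2.minAreaRect((w[m][:,:2]*1000).astype(np.float32)))
E
```

```text
t 6.35 p [490.15 209.03  53.75] yaw 1.6775 F [-1.11  0.17  3.12] T [0.045 0.105 0.064] w 13.9 g 40.0 q [-0.13  0.33 -0.41  1.87  0.15  0.98  1.07]
scene ((489.3909912109375, 208.05642700195312), (72.69601440429688, 60.44679260253906), 6.066817283630371)
side ((487.391845703125, 209.30361938476562), (72.14128112792969, 61.06857681274414), 6.510197162628174)
```

Request:
step_arm(delta_pos=[[0,0,0.4],[0,0,0.8],[0,0,0.8],[0,0,0.8],[0,0,0.8],[0,0,0.8],[0,-0.5,0],[0,-0.8,0],[0,-1,0],[0,-1,0],[0,-1,0],[0,-1,0]], turn=[0,0,0,0,0,0,0,0,0,0,0,0])

```text
time: 7.65
ee_pos: [0.4893, 0.0746, 0.1628]
eef_rot: [-0.053, 0.999, -0.0, -0.001]
ft_force: [0.5, -0.2, -1.0]
width: 0.0137
grip_force: 40.0
```

Request:
step_arm(delta_pos=[[0.25,-1,0],[0,-1,0],[0,-1,0],[0,-1,0],[0,-1,0],[0,-1,0],[0,-1,0],[0,-1,0],[0,-1,0],[0,-0.9,0],[0,0,0],[0,0,0]], turn=[0.24,0.2,0.2,0.2,0.2,0.2,0,0,0,0,0,0])

```text
time: 8.85
ee_pos: [0.4955, -0.1715, 0.1629]
eef_rot: [-0.127, 0.992, 0.0, -0.001]
ft_force: [-0.1, 0.5, -1.3]
width: 0.0136
grip_force: 40.0
```

```bash
python3 - <<'E'
from h import *
st()
c=snap('side');d=snap('scene');w=snap('wrist')
a=cv2.resize(c['image'][140:250,310:420],(400,400),interpolation=2);b=cv2.resize(d['image'][130:230,260:360],(400,400),interpolation=2)
cv2.imwrite('pics/k1.png',np.hstack([a,b])[:,:,::-1])
E
```

```text
t 8.85 p [ 495.46 -171.45  162.88] yaw 1.825 F [-0.14  0.46 -1.31] T [0.153 0.009 0.036] w 13.6 g 40.0 q [ 0.36  0.16 -0.12  1.8   0.02  1.18  2.05]
```

View pics/k1.png

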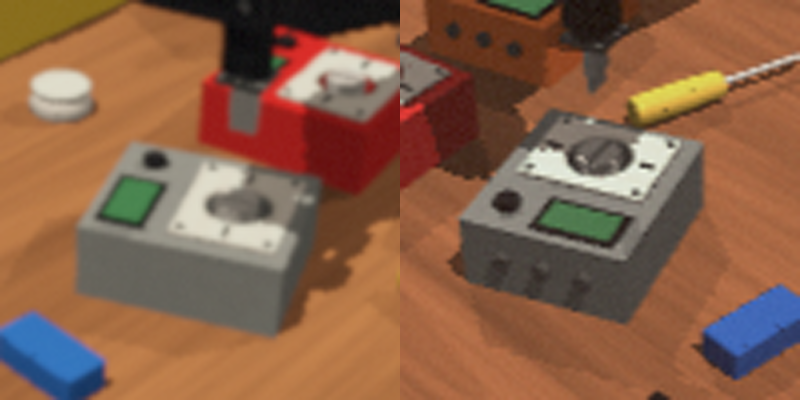

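The key hangs straight under the fingers above the grey tester, blade at about (243,110) in the left crop.

Request:
step_arm(delta_pos=[[0.02,-0.05,-0.5],[0,0,-0.5],[0,0,-0.5],[0,0,-0.4],[0,0,-0.12],[0,0,0],[0,0,0]], turn=[0,0,0,0,0,0,0])

```text
time: 9.7
ee_pos: [0.497, -0.1723, 0.1134]
eef_rot: [-0.127, 0.992, -0.0, 0.0]
ft_force: [-0.8, 0.6, -0.6]
width: 0.0136
grip_force: 40.0
```

```bash
python3 - <<'E'
from h import *
st()
c=snap('side');d=snap('scene')
a=cv2.resize(c['image'][155:225,325:395],(400,400),interpolation=2);b=cv2.resize(d['image'][130:200,270:340],(400,400),interpolation=2)
cv2.imwrite('pics/k2.png',np.hstack([a,b])[:,:,::-1])
E
```

```text
t 9.7 p [ 497.04 -172.29  113.41] yaw 1.8264 F [-0.8   0.57 -0.65] T [ 0.158 -0.047  0.015] w 13.6 g 40.0 q [ 0.36  0.21 -0.12  1.85  0.03  1.08  2.05]
```

View pics/k2.png

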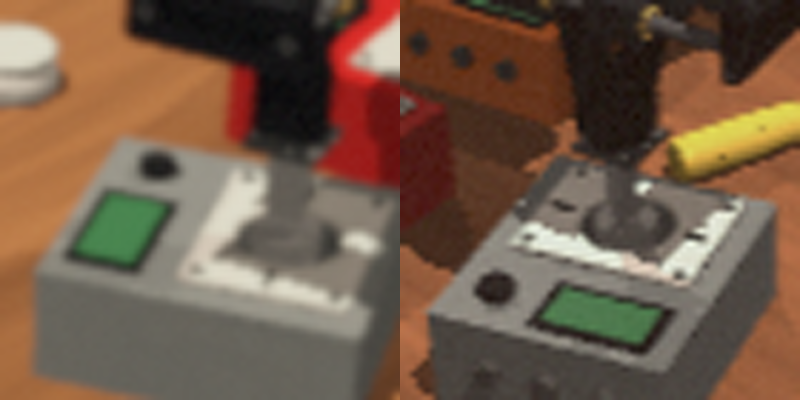

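The blade is just above the stud. I'll lower it now and feel for contact.

Request:
step_arm(delta_pos=[[0,0,-0.08],[0,0,-0.06],[0,0,-0.05],[0,0,-0.04],[0,0,-0.03],[0,0,0],[0,0,0]], turn=[0,0,0,0,0,0,0])

```text
time: 10.5
ee_pos: [0.4968, -0.1722, 0.1066]
eef_rot: [-0.127, 0.992, 0.0, -0.0]
ft_force: [0.4, 1.1, -0.3]
width: 0.0141
grip_force: 40.0
```

```bash
python3 -c "from h import *;st()"
```

```text
t 10.5 p [ 496.77 -172.25  106.58] yaw 1.8264 F [ 0.43  1.06 -0.34] T [ 0.151 -0.022  0.034] w 14.1 g 40.0 q [ 0.36  0.22 -0.12  1.86  0.03  1.07  2.05]
```

Request:
step_arm(delta_pos=[[0,0,-0.04],[0,0,-0.04],[0,0,0],[0,0,0]], turn=[0,0,0,0])

```text
time: 10.9
ee_pos: [0.4967, -0.1722, 0.1045]
eef_rot: [-0.127, 0.992, 0.0, -0.0]
ft_force: [-0.2, -0.1, -0.1]
width: 0.0136
grip_force: 40.0
```

```bash
python3 -c "from h import *;st()"
```

```text
t 10.9 p [ 496.73 -172.21  104.54] yaw 1.8264 F [-0.19 -0.12 -0.15] T [ 0.168 -0.031 -0.022] w 13.6 g 40.0 q [ 0.36  0.22 -0.12  1.86  0.03  1.06  2.05]
```

Request:
step_arm(delta_pos=[[0,0,-0.05],[0,0,-0.04],[0,0,-0.04],[0,0,0],[0,0,0]], turn=[0,0,0,0,0])

```text
time: 11.4
ee_pos: [0.4968, -0.1722, 0.1013]
eef_rot: [-0.127, 0.992, 0.0, -0.0]
ft_force: [-0.6, -0.9, -0.3]
width: 0.0137
grip_force: 40.0
```

```bash
python3 -c "from h import *;st()"
```

```text
t 11.4 p [ 496.76 -172.23  101.31] yaw 1.8264 F [-0.61 -0.93 -0.31] T [0.146 0.009 0.028] w 13.7 g 40.0 q [ 0.36  0.23 -0.12  1.86  0.03  1.06  2.05]
```

The blade is about 7.4 mm down in the slot with almost no load. Next I turn it clockwise.

Request:
step_arm(delta_pos=[[0,0,0],[0,0,0],[0,0,0],[0,0,0],[0,0,0],[0,0,0]], turn=[-0.4,-0.4,-0.4,-0.4,-0.4,0])

```text
time: 12.0
ee_pos: [0.4968, -0.1726, 0.1014]
eef_rot: [-0.007, 1.0, -0.0, 0.0]
ft_force: [-0.1, -1.3, -1.6]
width: 0.0136
grip_force: 40.0
```

```bash
python3 -c "from h import *;st()"
```

```text
t 12.0 p [ 496.82 -172.64  101.4 ] yaw 1.5854 F [-0.06 -1.28 -1.64] T [-0.314 -0.064 -0.014] w 13.6 g 40.0 q [ 0.33  0.22 -0.1   1.86  0.03  1.05  1.81]
```

Request:
step_arm(delta_pos=[[0,0,0],[0,0,0],[0,0,0],[0,0,0],[0,0,0],[0,0,0],[0,0,0],[0,0,0],[0,0,0],[0,0,0],[0,0,0],[0,0,0]], turn=[-0.4,-0.4,-0.4,-0.4,-0.4,-0.4,-0.4,-0.4,-0.4,-0.4,0,0])

```text
time: 13.2
ee_pos: [0.4965, -0.1731, 0.1014]
eef_rot: [0.229, 0.973, -0.0, -0.0]
ft_force: [-1.6, -5.0, -0.4]
width: 0.0136
grip_force: 40.0
```

```bash
python3 -c "from h import *;st()"
```

```text
t 13.2 p [ 496.51 -173.08  101.35] yaw 1.1079 F [-1.55 -5.   -0.44] T [-1.304  0.325  0.096] w 13.6 g 40.0 q [ 0.29  0.22 -0.04  1.87  0.01  1.05  1.35]
```

Request:
step_arm(delta_pos=[[0,-0.03,0],[0,0,0],[0,0,0],[0,0,0],[0,0,0],[0,0,0],[0,0,0]], turn=[-0.3,-0.4,-0.4,-0.4,-0.4,0,0])

```text
time: 13.9
ee_pos: [0.4963, -0.1735, 0.1013]
eef_rot: [0.339, 0.941, -0.0, -0.0]
ft_force: [-2.5, -5.1, 0.4]
width: 0.0137
grip_force: 40.0
```

```bash
python3 -c "from h import *;st()"
```

```text
t 13.9 p [ 496.34 -173.5   101.32] yaw 0.8799 F [-2.47 -5.13  0.39] T [-1.238  0.626  0.078] w 13.7 g 40.0 q [ 0.27  0.22 -0.02  1.87  0.01  1.05  1.12]
```

Request:
step_arm(delta_pos=[[-0.03,-0.03,0],[-0.02,-0.02,0],[0,0,0],[0,0,0],[0,0,0],[0,0,0],[0,0,0],[0,0,0],[0,0,0],[0,0,0],[0,0,0]], turn=[-0.4,-0.4,-0.4,-0.4,-0.4,-0.4,-0.3,-0.3,-0.3,0,0])

```text
time: 15.0
ee_pos: [0.4954, -0.1743, 0.1013]
eef_rot: [0.517, 0.856, -0.0, -0.0]
ft_force: [-0.8, -2.3, 1.0]
width: 0.0136
grip_force: 40.0
```

```bash
python3 -c "from h import *;st()"
```

```text
t 15.0 p [ 495.44 -174.28  101.33] yaw 0.4844 F [-0.81 -2.28  1.02] T [-0.863  0.307  0.069] w 13.6 g 40.0 q [ 0.23  0.22  0.02  1.87 -0.01  1.05  0.74]
```

Request:
step_arm(delta_pos=[[0,0,0],[0,0,0],[0,0,0],[0,0,0],[0,0,0],[0,0,0]], turn=[-0.15,-0.15,-0.15,-0.15,0,0])

```text
time: 15.6
ee_pos: [0.4954, -0.1743, 0.1013]
eef_rot: [0.548, 0.836, -0.0, -0.0]
ft_force: [-1.6, -4.6, 1.2]
width: 0.0137
grip_force: 40.0
```

```bash
python3 -c "from h import *;st()"
```

```text
t 15.6 p [ 495.41 -174.34  101.32] yaw 0.4105 F [-1.61 -4.62  1.21] T [-0.992  0.572  0.063] w 13.7 g 40.0 q [ 0.22  0.22  0.03  1.87 -0.01  1.05  0.67]
```

Request:
step_arm(delta_pos=[[0,0,0],[0,0,0],[0,0,0]], turn=[-0.15,0,0])

```text
time: 15.9
ee_pos: [0.4954, -0.1743, 0.1013]
eef_rot: [0.556, 0.831, -0.0, -0.0]
ft_force: [-2.7, -4.0, -0.2]
width: 0.0136
grip_force: 40.0
```

```bash
python3 -c "from h import *;st()"
```

```text
t 15.9 p [ 495.42 -174.3   101.32] yaw 0.3923 F [-2.67 -4.01 -0.24] T [-1.112  0.705  0.075] w 13.6 g 40.0 q [ 0.22  0.22  0.03  1.87 -0.01  1.05  0.65]
```

Request:
step_arm(delta_pos=[[0,0,0],[0,0,0],[0,0,0],[0,0,0]], turn=[-0.1,-0.1,0,0])

```text
time: 16.3
ee_pos: [0.4955, -0.1742, 0.1013]
eef_rot: [0.566, 0.825, 0.0, 0.0]
ft_force: [-2.4, -4.1, 0.4]
width: 0.0139
grip_force: 40.0
```

```bash
python3 -c "from h import *;st()"
```

```text
t 16.3 p [ 495.53 -174.24  101.33] yaw 0.3685 F [-2.42 -4.09  0.37] T [-1.05   0.693  0.07 ] w 13.9 g 40.0 q [ 0.22  0.22  0.04  1.87 -0.01  1.05  0.63]
```

Request:
step_arm(delta_pos=[[0,0,0],[0,0,0],[0,0,0]], turn=[-0.15,0,0])

```text
time: 16.6
ee_pos: [0.4955, -0.1743, 0.1013]
eef_rot: [0.573, 0.82, 0.0, 0.0]
ft_force: [-2.0, -4.1, 0.1]
width: 0.0137
grip_force: 40.0
```

```bash
python3 -c "from h import *;st()"
```

```text
t 16.6 p [ 495.51 -174.28  101.32] yaw 0.3503 F [-1.96 -4.15  0.05] T [-1.085  0.603  0.076] w 13.7 g 40.0 q [ 0.22  0.22  0.04  1.87 -0.01  1.05  0.61]
```

Request:
step_arm(delta_pos=[[0,0,0],[0,0,0],[0,0,0]], turn=[-0.12,0,0])

```text
time: 16.9
ee_pos: [0.4955, -0.1742, 0.1013]
eef_rot: [0.579, 0.815, 0.0, 0.0]
ft_force: [-2.5, -4.4, 1.2]
width: 0.0137
grip_force: 40.0
```

```bash
python3 -c "from h import *;st()"
```

```text
t 16.9 p [ 495.54 -174.21  101.3 ] yaw 0.336 F [-2.52 -4.39  1.2 ] T [-1.073  0.714  0.049] w 13.7 g 40.0 q [ 0.22  0.22  0.04  1.87 -0.01  1.05  0.6 ]
```

Request:
step_arm(delta_pos=[[0,0,0],[0,0,0],[0,0,0]], turn=[-0.12,0,0])

```text
time: 17.2
ee_pos: [0.4955, -0.1742, 0.1013]
eef_rot: [0.585, 0.811, 0.0, 0.0]
ft_force: [-2.7, -3.6, 0.9]
width: 0.0138
grip_force: 40.0
```

```bash
python3 -c "from h import *;st();st()"
```

```text
t 17.2 p [ 495.51 -174.22  101.33] yaw 0.3216 F [-2.73 -3.63  0.88] T [-1.147  0.698  0.058] w 13.8 g 40.0 q [ 0.21  0.22  0.04  1.87 -0.01  1.05  0.58]
t 17.2 p [ 495.51 -174.22  101.33] yaw 0.3216 F [-2.73 -3.63  0.88] T [-1.147  0.698  0.058] w 13.8 g 40.0 q [ 0.21  0.22  0.04  1.87 -0.01  1.05  0.58]
```

Request:
step_arm(delta_pos=[[0,0,0],[0,0,0],[0,0,0]], turn=[-0.1,0,0])

```text
time: 17.5
ee_pos: [0.4955, -0.1742, 0.1013]
eef_rot: [0.59, 0.808, 0.0, 0.0]
ft_force: [-3.0, -4.0, 1.1]
width: 0.0135
grip_force: 40.0
```

```bash
python3 -c "from h import *;st()"
```

```text
t 17.5 p [ 495.53 -174.23  101.32] yaw 0.3096 F [-2.99 -3.96  1.08] T [-1.089  0.7    0.087] w 13.5 g 40.0 q [ 0.21  0.22  0.04  1.87 -0.01  1.05  0.57]
```

Request:
step_arm(delta_pos=[[0,0,0],[0,0,0],[0,0,0]], turn=[-0.1,0,0])

```text
time: 17.8
ee_pos: [0.4955, -0.1742, 0.1013]
eef_rot: [0.594, 0.804, 0.0, 0.0]
ft_force: [-3.6, -4.0, -0.1]
width: 0.0139
grip_force: 40.0
```

```bash
python3 -c "from h import *;st()"
```

```text
t 17.8 p [ 495.53 -174.23  101.34] yaw 0.2976 F [-3.61 -4.05 -0.1 ] T [-1.075  0.741  0.058] w 13.9 g 40.0 q [ 0.21  0.22  0.04  1.87 -0.01  1.05  0.56]
```

Request:
step_arm(delta_pos=[[0,0,0],[0,0,0],[0,0,0]], turn=[-0.15,0,0])

```text
time: 18.1
ee_pos: [0.4955, -0.1742, 0.1013]
eef_rot: [0.602, 0.799, 0.0, 0.0]
ft_force: [-2.8, -4.4, 0.9]
width: 0.0138
grip_force: 40.0
```

```bash
python3 -c "from h import *;st()"
```

```text
t 18.1 p [ 495.54 -174.21  101.33] yaw 0.2797 F [-2.76 -4.39  0.89] T [-1.097  0.666  0.105] w 13.8 g 40.0 q [ 0.21  0.22  0.05  1.87 -0.01  1.05  0.54]
```

Request:
step_arm(delta_pos=[[0,0,0],[0,0,0],[0,0,0]], turn=[-0.15,0,0])

```text
time: 18.4
ee_pos: [0.4956, -0.1742, 0.1013]
eef_rot: [0.609, 0.793, 0.0, 0.0]
ft_force: [-3.0, -4.4, -0.0]
width: 0.0139
grip_force: 40.0
```

```bash
python3 -c "from h import *;st()"
```

```text
t 18.4 p [ 495.56 -174.23  101.34] yaw 0.2617 F [-2.98 -4.37 -0.03] T [-1.066  0.692  0.163] w 13.9 g 40.0 q [ 0.21  0.22  0.05  1.87 -0.01  1.05  0.52]
```

The torque is climbing, so the stud is at its stop. I'll back off within the slack and withdraw.

Request:
step_arm(delta_pos=[[0,0,0],[0,0,0],[0,0,0],[0,0,0],[0,0,0]], turn=[-0.05,0.3,0.3,0.3,0])

```text
time: 18.9
ee_pos: [0.4958, -0.1735, 0.1012]
eef_rot: [0.567, 0.824, 0.0, -0.0]
ft_force: [-1.0, -1.5, -0.0]
width: 0.0135
grip_force: 40.0
```

```bash
python3 -c "from h import *;st()"
```

```text
t 18.9 p [ 495.76 -173.48  101.24] yaw 0.3644 F [-1.01 -1.51 -0.01] T [-0.319  0.357  0.025] w 13.5 g 40.0 q [ 0.22  0.22  0.04  1.87 -0.01  1.05  0.62]
```

Request:
step_arm(delta_pos=[[0,0,0.2],[0,0,0.3],[0,0,0.5],[0,0,0.8],[0,0,0.8],[0,0,0.8],[0.3,-0.7,0.6],[0.3,-0.7,0],[0.3,-0.7,0],[0.2,-0.7,0],[0,0,0],[0,0,0]], turn=[0,0,0,0,0,0,0,0,0,0,0,0])

```text
time: 20.1
ee_pos: [0.5232, -0.244, 0.202]
eef_rot: [0.568, 0.823, 0.0, 0.0]
ft_force: [0.4, -0.2, -1.2]
width: 0.0136
grip_force: 40.0
```

```bash
python3 - <<'E'
from h import *
st()
c=snap('wrist');np.savez('wrist3',**c)
cv2.imwrite('pics/w3.png',cv2.resize(c['image'][20:260,180:480,::-1],None,fx=2.5,fy=2.5,interpolation=2))
E
```

```text
t 20.1 p [ 523.19 -243.99  202.02] yaw 0.363 F [ 0.39 -0.22 -1.2 ] T [ 0.075 -0.039  0.024] w 13.6 g 40.0 q [ 0.28  0.24  0.09  1.63 -0.02  1.28  0.74]
```

View pics/w3.png

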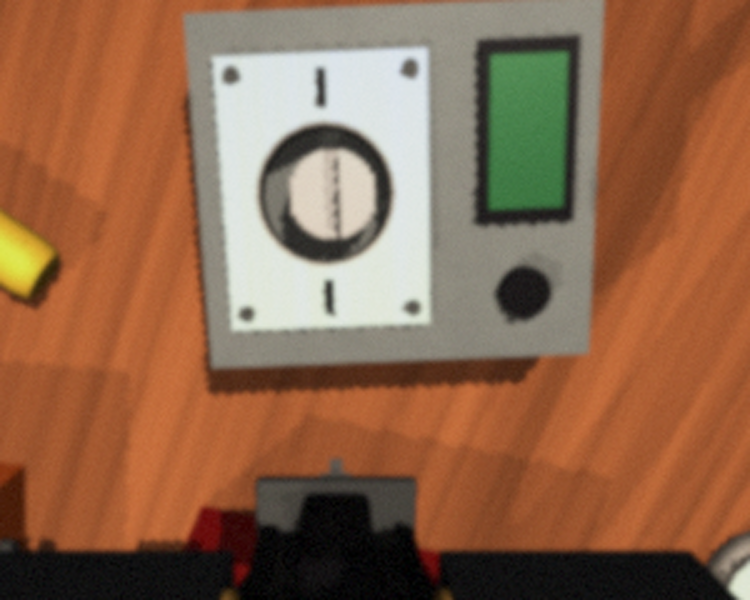

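The slot, from (334,150) to (338,240), is now parallel to the line of the ridges at (320,87) and (329,297), so the stud is locked. The key is still held square. I'll take it back to the stand.

Request:
step_arm(delta_pos=[[0,0.6,0],[-0.12,1,0],[-0.12,1,0],[-0.12,1,0],[-0.12,1,0],[-0.12,1,0],[-0.12,1,0],[-0.12,1,0],[-0.12,1,0],[-0.12,1,0],[-0.12,1,0],[-0.12,1,0]], turn=[0,1,1,1,1,1,1,1,1,1,1,0.95])

```text
time: 21.35
ee_pos: [0.489, 0.0485, 0.2017]
eef_rot: [-0.057, 0.998, -0.0, 0.0]
ft_force: [-0.5, -0.0, -0.7]
width: 0.0138
grip_force: 40.0
```

Request:
step_arm(delta_pos=[[0,1,0],[0,1,0],[0,1,-0.4],[0,1,-0.6],[0,1,-0.8],[0,1,-0.6],[0,0.52,-0.4],[0,0,0],[0,0,0],[0,0,0]], turn=[0,0,0,0,0,0,0,0,0,0])

```text
time: 22.35
ee_pos: [0.4907, 0.2076, 0.1323]
eef_rot: [-0.053, 0.999, -0.0, 0.001]
ft_force: [0.1, -0.3, 0.5]
width: 0.0139
grip_force: 40.0
```

```bash
python3 -c "from h import *;st()"
```

```text
t 22.35 p [490.66 207.63 132.26] yaw 1.676 F [ 0.13 -0.29  0.52] T [ 0.141 -0.038 -0.037] w 13.9 g 40.0 q [-0.17  0.22 -0.36  1.8   0.09  1.13  1.12]
```

Request:
step_arm(delta_pos=[[-0.02,0.055,-0.3],[0,0,-0.4],[0,0,-0.4],[0,0,-0.4],[0,0,-0.4],[0,0,-0.4],[0,0,-0.4],[0,0,-0.2],[0,0,0],[0,0,0]], turn=[0,0,0,0,0,0,0,0,0,0])

```text
time: 23.35
ee_pos: [0.4897, 0.2103, 0.059]
eef_rot: [-0.053, 0.999, 0.0, 0.0]
ft_force: [0.6, 0.9, -0.2]
width: 0.0134
grip_force: 40.0
```

```bash
python3 -c "from h import *;st()"
```

```text
t 23.35 p [489.68 210.26  59.01] yaw 1.6776 F [ 0.64  0.9  -0.25] T [ 0.137 -0.024  0.042] w 13.4 g 40.0 q [-0.18  0.31 -0.35  1.87  0.13  0.98  1.09]
```

Request:
step_arm(delta_pos=[[0.02,-0.045,-0.06],[0,0,-0.06],[0,0,-0.05],[0,0,-0.03],[0,0,-0.02],[0,0,0],[0,0,0]], turn=[0,0,0,0,0,0,0])

```text
time: 24.05
ee_pos: [0.4901, 0.209, 0.0538]
eef_rot: [-0.053, 0.999, -0.0, 0.0]
ft_force: [-2.4, -0.6, 5.6]
width: 0.0138
grip_force: 40.0
```

```bash
python3 -c "from h import *;st()"
```

```text
t 24.05 p [490.08 209.    53.76] yaw 1.6776 F [-2.41 -0.6   5.6 ] T [-0.179  0.493 -0.021] w 13.8 g 40.0 q [-0.18  0.32 -0.35  1.87  0.13  0.97  1.09]
```

Collar contact shows as 5.6 N upward at the original height. I'll release and retreat, opening only partway first.

Request:
step_arm(delta_pos=[[0,0,0],[0,0,0],[0,0,0],[0,0,0],[0,0,0],[0,0,0],[0,0,0],[0,0,0]], turn=[0,0,0,0,0,0,0,0], grip=0.5)

```text
time: 24.85
ee_pos: [0.49, 0.209, 0.0533]
eef_rot: [-0.053, 0.999, 0.0, 0.0]
ft_force: [-0.5, -0.1, 0.3]
width: 0.0434
grip_force: 0.0
```

Request:
step_arm(delta_pos=[[0,0,0.3],[0,0,0.5],[0,0,0.8],[0,0,0.8],[0,0,0.8],[0,0,0.8],[0.6,0,0.8],[0.8,0,0.8],[0.8,0,0.6],[0.8,0,0],[0,0,0],[0,0,0]], turn=[0,0,0,0,0,0,0,0,0,0,0,0])

```text
time: 26.05
ee_pos: [0.5647, 0.2091, 0.2088]
eef_rot: [-0.053, 0.999, 0.0, -0.0]
ft_force: [-0.9, 0.7, 0.4]
width: 0.0438
grip_force: 0.0
```

```bash
python3 - <<'E'
from h import *
st()
a=snap('side');b=snap('scene')
for n,c in(('side',a),('scene',b)):
    w=cloud(c);d=np.hypot(w[...,0]-.489,w[...,1]-.209);m=(d<.04)&(w[...,2]>.07)&(w[...,2]<.1);print(n,cv2.minAreaRect((w[m][:,:2]*1000).astype(np.float32)),np.percentile(w[m][:,2],98))
cv2.imwrite('pics/f.png',np.hstack([cv2.resize(a['image'][230:330,190:290],(400,400)),cv2.resize(b['image'][205:285,385:465],(400,400))])[:,:,::-1])
E
```

```text
t 26.05 p [564.74 209.1  208.77] yaw 1.6775 F [-0.86  0.72  0.39] T [ 0.078  0.005 -0.025] w 43.8 g 0.0 q [-0.16  0.31 -0.33  1.53  0.1   1.32  1.17]
side ((486.315673828125, 209.7725830078125), (31.99627685546875, 14.114408493041992), 5.353693962097168) 0.08643471462060649
scene ((489.0487976074219, 208.99313354492188), (33.47377395629883, 13.78269100189209), 2.63913893699646) 0.08574821412966696
```

View pics/f.png

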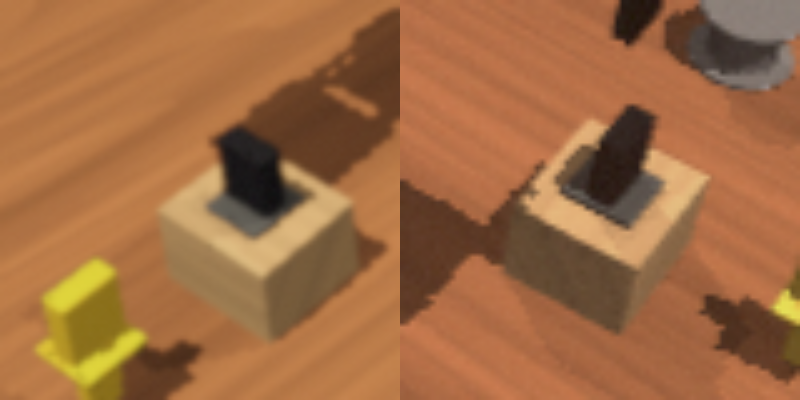

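Both crops show the key upright in its stand with the collar flat on the block (handle at (250,170) on the left and (622,150) on the right).

```bash
python3 -c "from bench import *;print(close_job())"
```

```text
the job is handed in; nothing more can be done
None
```

The key turned the stud clockwise to its stop, with the slot in line with the ridges. It is back upright in its stand on its collar and released, and the job is handed in at about 26 s.

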